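Set up the bench lathe for turning between chuck and centre

TASK

Get the lathe ready to turn the bar that is already gripped in its chuck, using only your fingertips to push. First push the tailstock along the bed until its centre is fully home in the end of the bar, then push the tall clamp lever behind the tailstock all the way over towards the headstock to lock it, and last push the raised chuck guard down until it is fully shut over the chuck. Do not grip or pick up anything, do not clamp before the tailstock is home, and leave the tools and other things lying about where they are.

Things in the scene. Friction and masses are not known exactly. Their poses are not given: they have to be found in the camera images.
- lathe: A bench lathe, cream painted, bolted to the bench in a chip tray 330 x 840 mm. Origin on the bench top under the spindle line. Its x axis points to the rear, away from the operator; y runs along the bed to the headstock (operator's left); z up. The spindle line is parallel to y at x = 0, 185 mm above the bench. Bed top 95 mm high. The carriage sits at y -35 to 85 mm.
- tailstock (a joint): Slide of the tailstock along the bed, m. 0: home, the live centre seated in the bar's end against a firm stop; it grows as the tailstock stands farther away to the operator's right (lathe -y), at most 0.155. It is stiff to slide (about 6 N) and stays where it is left.
- wheel_face (a point): Centre of the flat right-hand face (looking to lathe -y) of the tailstock's black hand wheel, 185 mm above the bench; axes as the lathe's. The wheel is 80 mm in diameter, 15 mm thick and does not turn. A crank pin 12 mm thick sticks 32 mm out of the face, 29 mm straight below its centre. Pushing the face towards lathe +y slides the tailstock.
- centre_tip (a point): Point of the tailstock's live centre, on the spindle line; axes as the lathe's. With the tailstock home it is 4 mm inside the end of the bar.
- clamp_lever (a joint): Angle of the tailstock's clamp lever, rad. 0: leaning right, away from the headstock (free); it grows as the lever swings over the top towards the headstock, to a firm stop at 1.0 (clamped). It is upright at 0.45. About 2.5 N at the ball moves it, and it stays where it is left.
- lever_ball (a point): Centre of the black ball knob, 26 mm in diameter, on the end of the clamp lever (10 mm round rod, 135 mm from pivot to ball). The lever rises on the tailstock's rear side, 66 mm behind the spindle line; the ball is 240 to 260 mm above the bench and moves with the tailstock. Push it towards lathe +y.
- lever_pivot (a point): Pivot of the clamp lever, on the rod's centre line, 125 mm above the bench; the lever turns in the lathe's y-z plane about the lathe's x direction.
- guard (a joint): Opening angle of the chuck guard, rad. 0: shut over the chuck, against a firm stop; it grows as the guard's front edge swings up and to the rear, at most 1.25. The hinge is stiff: about 2 to 4 N on the front half moves it, and it stays where it is left.
- guard_hinge (a point): Middle of the guard's hinge line, 62 mm behind the spindle line, 205 mm above the bench; the line runs along lathe y. The guard is a grey sheet-metal half cylinder, 100 mm long along the hinge, 68 mm outer radius; shut, it lies round the spindle line from the hinge over the top and down to the front.
- guard_front (a point): Point on the guard's outer face, mid-length, on the upper front of the curve, 117 mm from guard_hinge; a good place to push. With the guard shut it is 52 mm in front of the spindle line and 44 mm above it, and the face there looks to the front and 40 degrees up. Axes turn with the guard (as the lathe's when shut).
- chuck_key: T-shaped chuck key, 68 x 75 mm, 14 mm thick, lying in the parts tray on top of the headstock. Leave alone.
- swarf_brush: Brush 170 mm long lying in the chip tray in front of the bed's right part. Leave alone.
- oil_bottle: White oil bottle, 42 mm in diameter, 115 mm high, standing in the chip tray behind the bed's right part. Leave alone.
- drill_chuck: Drill chuck, 37 mm in diameter, 95 mm high with its arbor up, standing in the chip tray behind the bed. Leave alone.
- caliper: Caliper, 230 mm long, lying on the bench at the left in front of the lathe. Leave alone.
- spanner: Spanner, 140 mm long, lying on the bench at the right in front of the lathe. Leave alone.
- steel_rule: Steel rule, 150 x 26 mm, lying in the chip tray in front of the bed's middle. Leave alone.
- parts_pot: Aluminium pot, 64 mm in diameter, 70 mm high, standing in the chip tray behind the chuck. Leave alone.
- headstock_top (a point): Middle of the headstock's top, 275 mm above the bench, with a shallow parts tray (rim 10 mm high). The headstock and its gear cover reach from 100 mm on the chuck's side of this point (lathe -y) to 135 mm on the other, and 73 mm to front and rear; a lower control panel (250 mm high) reaches 125 mm to the front. Axes as the lathe's.
- bar_end (a point): Centre of the free end of the 25 mm aluminium bar gripped in the chuck, on the spindle line; axes as the lathe's. The chuck, 80 mm in diameter, begins 80 mm to the left (lathe +y) of it and is 85 mm long with its jaws.
- tool_post_top (a point): Top of the square tool post (46 mm square, 205 mm high) on the carriage, in front of the bar; its small handle reaches 35 mm to the front right and 223 mm high. Nothing to do here; keep clear. Axes as the lathe's.
- guard_lip (a point): Middle of the guard's free front edge (sheet 3 mm thick, 100 mm long along lathe y), 131 mm from guard_hinge. With the guard shut it is 67 mm in front of the spindle line and level with it. Axes turn with the guard (as the lathe's when shut). It is pushed, not gripped.

How it is judged:
On the way, in this order (a step that is already met when the one before it is completed fails the run):
1. the tailstock is pushed home, its centre seated in the bar (value of joint tailstock below 0.003 m), for 0.2 s.
2. the clamp lever is pushed all the way over (value of joint clamp_lever above 0.93 rad and value of joint tailstock below 0.003 m), for 0.2 s.
3. the chuck guard is pushed fully shut (value of joint guard below 0.05 rad), for 0.2 s.
At the end, for the whole second after the job is handed in: The tailstock is within 3 mm of home, the clamp lever within 0.07 rad of its stop, and the guard within 0.05 rad of shut; the chuck key, oil bottle and drill chuck are at rest (all of step 2 and value of joint guard below 0.05 rad and linear speed of each of chuck_key, oil_bottle, drill_chuck below 0.02 m/s); the robot touches nothing.
It fails at once if the clamp lever is swung over before the tailstock is home (value of joint clamp_lever above 0.5 rad and value of joint tailstock above 0.006 m).
It fails at once if the lever's ball, the hand wheel's rim or the guard's front edge is taken between the fingers (distance between the grasp point and lever_ball below 0.012 m or (distance between the grasp point and wheel_face below 0.05 m and y of the grasp point in the frame of wheel_face between 0.001 and 0.014 m) or (x of the grasp point in the frame of guard_lip between -0.004 and 0.004 m and y of the grasp point in the frame of guard_lip between -0.05 and 0.05 m and z of the grasp point in the frame of guard_lip between -0.012 and 0.012 m)).
It fails at once if a tool or other bystander is lifted, carried or pushed more than 30 mm from its place (distance of any of chuck_key, swarf_brush, oil_bottle, drill_chuck, caliper, spanner, steel_rule, parts_pot from where it was at the start of the episode above 0.03 m).
It fails at once if a standing bottle, drill chuck or pot is knocked over (angle between any of oil_bottle, drill_chuck, parts_pot's own z axis and vertical above 0.6 rad).
It also fails if it takes over 64 s, if anything falls off the work surface, if the arm or the gripper's body presses on something with over 40 N, if the wrist force passes 120 N, or if a joint passes its speed limit or range.

ROBOT

A 7-joint arm with a two-finger parallel gripper is mounted at the origin on the work surface. World frame = base frame: x ahead of the robot, y to its left, z up, the work surface at z = 0. Lengths are in m, angles in rad, forces in N, time in s.
With the tool pointing down it reaches from about 0.425 to 0.925 m from the base axis. Payload 6.8 kg.
Tool frame: the origin (TCP) lies between the finger pads; the fingertips stand r.tcp_to_tips ahead of it and the grasp point (between the pads) lies 3 mm ahead of it (r.tcp_to_tips is the distance from the TCP to the fingertips, in m); z points along the fingers, y is the line along which they close (so a half turn about z gives the same grasp; the last joint's range is limited). The gripper opens to 85 mm and grips with 20 to 120 N. Pads are 22 mm wide; open, the fingers measure 114 mm over their backs; the gripper's body (76 mm by 85 mm) begins 54 mm behind the grasp point. The pads swing forward as they close: fully open they stand 13 mm farther back than shut.
Start: joints at [1.008, 0.477, 0.022, 1.555, -0.011, 1.109, -0.083], TCP at [0.297, -0.606, 0.253] pointing down, gripper open.
Joint ranges: [-2.96, 2.96], [-0.34, 2.1], [-1.41, 1.46], [0.24, 2.44], [-1.37, 4.51], [0.17, 1.92], [-2.96, 2.96]. Speed limits (rad/s): [2.39, 2.39, 3.14, 3.14, 3.14, 3.14, 3.14].

INTERFACE

Orientations are given as a rotation vector (axis times angle).
In Python, from bench import r gives the robot as it stands. The module is installed in compiled form; this text tells all that it offers.
- The arm moves only by the tool step_arm, never from a script. Its argument "moves" is a list of rows, each an object of numbers: "rx", "ry", "rz": the turn, a rotation vector about the tool's x, y, z in degrees; "dx", "dy", "dz": the shift along the tool's x, y, z in mm; "gripper": the opening, from -1 (shut) to 1 (fully open). In form: [{"rx": .., "ry": .., "rz": .., "dx": .., "dy": .., "dz": .., "gripper": ..}, ...]. A call has 1 to 20 rows; each row shifts and turns the commanded pose from where the row before left it, along the tool's axes as they then stand; what a row does not reach is not made up. A row lasts 1/8 s, in which the tool goes at most 62.5 mm and 10.7 degrees, less where a joint would pass 70% of its speed; a pose out of reach is approached as far as the arm can. A call is refused whole if a number of a shift passes 62.5 or a number of a turn 10.7, either way. A call with a gripper value outside its range is refused whole. The fingers move at their own pace and stop on an object; "grip_force" is the grip in N (left out, the last holds). Time passes only in rows, so rows that do not move let the fingers close. It gives the time, the measured TCP pose, the force, the opening and the grip force at its end, in the units of the state.
- r.get_obs(): the state, without advancing time (a new reading comes with each control period).
- r.grab_frame(name): name is "side" or "top" or "wrist"; returns the picture (420x560x3 uint8, blue, green, red); there is no depth.
- r.camera_info(name): a dict with "mtx" (3x3 intrinsics, pixels), "rvec" (rotation vector, rad) and "tvec" (3), from world to camera coordinates, as OpenCV has them. Camera axes: x right, y down, z forward; pixel columns grow to the right and rows downward; lengths in m; the calibration is good to about 2 mm. A picture is of the moment at which its call begins: read the wrist's pose just before it. camera_info takes no time and is no camera call; for the wrist camera it gives the pose at the moment of the call.
- r.hand_in(): hands the job in; it is judged then, once.
The state is a dict: "clock": time; "joints": joint angles; "qvel": joint speeds; "tau": joint torques, N m; "tcp_pos": TCP position; "orientation": TCP orientation; "contact_force": force on the tool from outside, world axes, zero at the start; "moment": the same for the moment, N m; "grip_width": finger opening in m; "gripper_force": force on a finger pad.
Only numpy, scipy, OpenCV 4.12 (cv2) and the standard library are available. Lean on these libraries where they do the work, as an engineer would, in place of code of your own. Each camera call takes 0.05 s, during which the arm holds its last target. There are 200 camera calls.

## Working session

There is one attempt and no reset: what is moved stays moved. The work goes in short steps, Python scripts to look and compute and a tool call to move; the robot and the scene stay as the last step left them, time stands still between calls to the robot, and variables do not carry over. Pictures are saved under pics/ and viewed, at most 13 in all, crops included, and the job is handed in when it is done.

Besides the shell and the picture viewer there is one more tool, called after "Call:" by a JSON object that holds its "fn" and its "kwargs". step_arm: Moves the arm, as the interface text tells. Its arguments: {"type":"object","properties":{"moves":{"type":"array","items":{"type":"object","properties":{"rx":{"type":"number"},"ry":{"type":"number"},"rz":{"type":"number"},"dx":{"type":"number"},"dy":{"type":"number"},"dz":{"type":"number"},"gripper":{"type":"number"}}}},"grip_force":{"type":"number"}},"required":["moves"]}

```bash
mkdir -p pics; python3 - <<'E'
from bench import r
import cv2
for n in("side","top"):
    f=r.grab_frame(n); cv2.imwrite(f"pics/{n}0.png",f)
    c=r.camera_info(n); print(n,c)
o=r.get_obs(); print(o['clock'],o['tcp_pos'],o['orientation'],o['grip_width'],r.tcp_to_tips)
E
```

```text
side {'mtx': array([[501.48690254,   0.        , 278.65151014],
       [  0.        , 501.48690254, 205.13635932],
       [  0.        ,   0.        ,   1.        ]]), 'rvec': array([ 0.51207361,  2.75818817, -1.11586019]), 'tvec': array([ 0.44099154, -0.01487233,  1.48543241])}
top {'mtx': array([[513.32275392,   0.        , 283.57550692],
       [  0.        , 513.32275392, 204.58738952],
       [  0.        ,   0.        ,   1.        ]]), 'rvec': array([ 2.15511725, -2.16306635,  0.1448864 ]), 'tvec': array([0.03399846, 0.49271041, 1.64717246])}
0.1 [ 0.29630194 -0.60594947  0.25242171] [-3.05916703e+00 -7.08001610e-01  7.61206667e-04] 0.08510011364510989 0.022
```

View pics/side0.png

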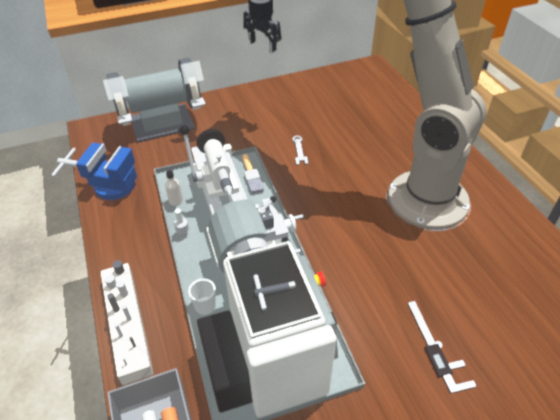

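View pics/top0.png

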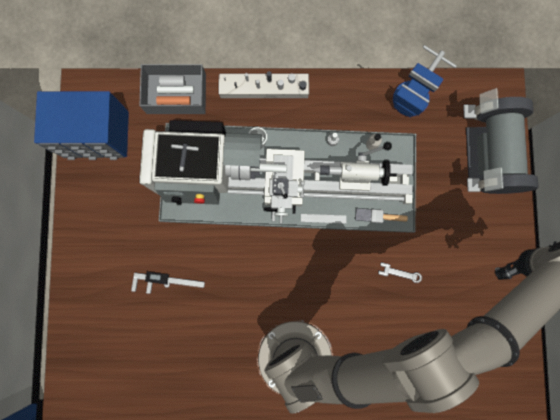

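The side view shows the lathe from its headstock end, with the hand wheel near (210,143). In the top view the chip tray spans x 160–415 and y 125–230, with the wheel at about (387,173). I'll enlarge both.

```bash
python3 - <<'E'
import cv2,numpy as np
t=cv2.imread('pics/top0.png')[115:235,215:425]; s=cv2.imread('pics/side0.png')[115:275,150:310]
cv2.imwrite('pics/c1.png',cv2.resize(t,None,fx=3.8,fy=3.8,interpolation=cv2.INTER_CUBIC))
cv2.imwrite('pics/c2.png',cv2.resize(s,None,fx=3.7,fy=3.7,interpolation=cv2.INTER_CUBIC))
E
```

```text
(no output)
```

View pics/c1.png

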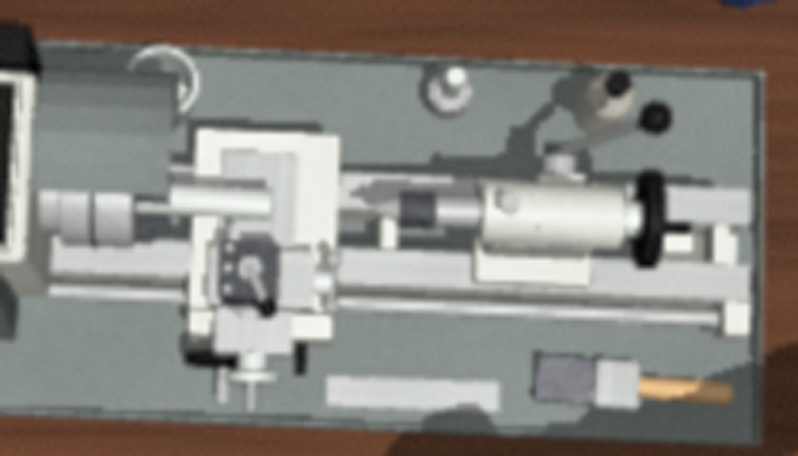

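View pics/c2.png

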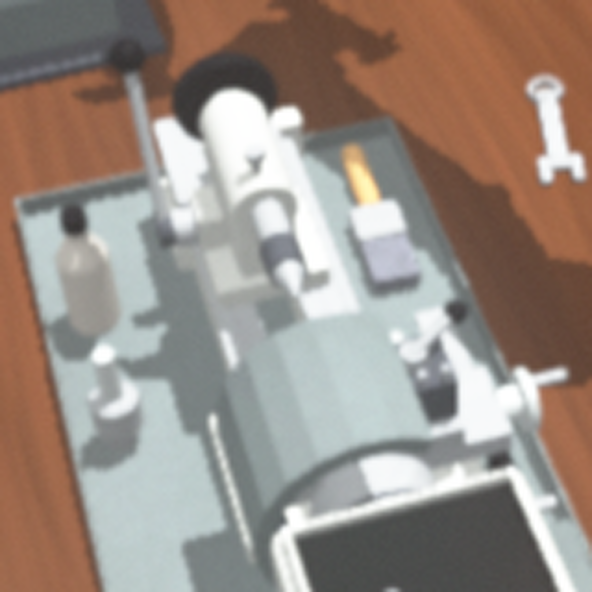

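Top crop (×3.8): the wheel is centred at (650,219) with its right face at u≈664. The ball is at (655,117), the bar end at (271,198), and the tray's right corners at (763,70) and (757,440). The guard is raised, spanning u 35–180 and v 70–195. Side crop (×3.7): the ball is at (127,55) and the wheel at about (225,95).

```bash
cat >h.py <<'E'
import cv2,numpy as np
from bench import r
def ray(cam,p,c=None):
    c=c or r.camera_info(cam); R=cv2.Rodrigues(c['rvec'])[0]; o=-R.T@c['tvec']
    d=R.T@np.linalg.inv(c['mtx'])@np.array([p[0],p[1],1.]); return o,d/np.linalg.norm(d)
def plane(cam,p,z,c=None):
    o,d=ray(cam,p,c); return o+d*(z-o[2])/d[2]
def tri(a,b):
    A=np.zeros((3,3));B=np.zeros(3)
    for o,d in(a,b):
        P=np.eye(3)-np.outer(d,d);A+=P;B+=P@o
    x=np.linalg.solve(A,B); return x,[np.linalg.norm(np.cross(x-o,d)) for o,d in(a,b)]
T=lambda u,v:(215+(u+.5)/3.8-.5,115+(v+.5)/3.8-.5)
S=lambda u,v:(150+(u+.5)/3.7-.5,115+(v+.5)/3.7-.5)
def proj(cam,X):
    c=r.camera_info(cam); return cv2.projectPoints(np.float64(X).reshape(-1,3),c['rvec'],c['tvec'],c['mtx'],None)[0].reshape(-1,2)
E
python3 - <<'E'
from h import *
np.set_printoptions(precision=4,suppress=True)
print('ball',tri(ray('top',T(655,117)),ray('side',S(127,55))), plane('top',T(655,117),.25))
w=plane('top',T(650,219),.185);b=plane('top',T(271,198),.185)
print('wheel',w,'barend',b,'yaw dir',np.degrees(np.arctan2(*(b-w)[:2])))
c=[plane('top',p,.01) for p in (T(763,70),T(757,440),(161,122),(161,222))]
for x in c:print('tray',x)
print([np.linalg.norm(c[i]-c[j]) for i,j in((0,1),(0,2),(1,3))], np.degrees(np.arctan2(*(c[2]-c[0])[:2])))
print('wheelface',plane('top',T(664,219),.185),'dc',plane('top',T(455,75),.095),'bot',plane('top',T(617,82),.115))
E
```

```text
ball (array([ 0.6355, -0.2649,  0.2524]), [np.float64(2.9069830728972326e-05), np.float64(2.906983072923013e-05)]) [ 0.6361 -0.2654  0.25  ]
wheel [ 0.5698 -0.273   0.185 ] barend [0.5875 0.0257 0.185 ] yaw dir 3.3839457339282477
tray [ 0.7376 -0.4143  0.01  ]
tray [ 0.4083 -0.397   0.01  ]
tray [0.7779 0.4446 0.01  ]
tray [0.4391 0.4357 0.01  ]
[np.float64(0.3297914087326344), np.float64(0.8597874482628047), np.float64(0.8332794977553578)] 2.6817854891264252
wheelface [ 0.5698 -0.284   0.185 ] dc [ 0.7109 -0.1309  0.095 ] bot [ 0.6992 -0.2636  0.115 ]
```

```bash
python3 - <<'E'
from h import *
np.set_printoptions(precision=4,suppress=True)
print('lipR',tri(ray('top',T(172,192)),ray('side',S(387,327))))
print('lipL',tri(ray('top',T(37,190)),ray('side',S(435,435))))
a=np.radians(3); ex=np.array([np.cos(a),-np.sin(a),0]); ey=np.array([np.sin(a),np.cos(a),0])
w=np.array([.5698,-.273,.185])
for n,p in dict(cone=T(345,205),toolpost=T(250,268),gR=T(180,130),hs=T(25,180)).items():
    q=plane('top',p,dict(cone=.185,toolpost=.205,gR=.3,hs=.28)[n]); print(n,q,'lathe rel wheel',(q-w)@ex,(q-w)@ey)
E
```

```text
lipR (array([0.5654, 0.101 , 0.2986]), [np.float64(0.003930746491295704), np.float64(0.003930746491295507)])
lipL (array([0.5677, 0.1973, 0.3075]), [np.float64(0.0013558342136406715), np.float64(0.0013558342136406102)])
cone [ 0.5817 -0.0326  0.185 ] lathe rel wheel -0.0006784937295874226 0.24072651161716957
toolpost [0.5283 0.0425 0.205 ] lathe rel wheel -0.05794164938092577 0.3129024763745425
gR [0.6149 0.0935 0.3   ] lathe rel wheel 0.025876344392585095 0.3683452071006858
hs [0.5822 0.2087 0.28  ] lathe rel wheel -0.012806164279888939 0.48165582727390305
```

Call:
{"fn": "step_arm", "kwargs": {"moves": [{"rz": 9.7, "gripper": -1}, {"rz": 9.7, "gripper": -1}, {"rz": 9.6, "gripper": -1}]}}

```text
invalid input at $.moves[0]: expected keys rx, ry, rz, dx, dy, dz, gripper
```

Call:
{"fn": "step_arm", "kwargs": {"moves": [{"rx": 0, "ry": 0, "rz": 9.7, "dx": 0, "dy": 0, "dz": 0, "gripper": -1}, {"rx": 0, "ry": 0, "rz": 9.7, "dx": 0, "dy": 0, "dz": 0, "gripper": -1}, {"rx": 0, "ry": 0, "rz": 9.6, "dx": 0, "dy": 0, "dz": 0, "gripper": -1}]}}

```text
clock: 0.48
tcp_pos: [0.2964, -0.6061, 0.2527]
orientation: [-3.139, 0.089, 0.001]
contact_force: [-0.2, 0.3, 0.4]
grip_width: 0.0328
gripper_force: 0.0
```

```bash
cat >>h.py <<'E'
def rel(X):
    "shift in tool axes (mm) from TCP to X"
    o=r.get_obs(); R=cv2.Rodrigues(np.array(o['orientation']))[0]; return R.T@(np.array(X)-o['tcp_pos'])*1e3
np.set_printoptions(precision=4,suppress=True)
E
python3 - <<'E'
from h import *
o=r.get_obs(); print(o['clock'],o['tcp_pos'],o['grip_width'],o['contact_force']); print(cv2.Rodrigues(np.array(o['orientation']))[0]); print(rel([.553,-.345,.252]))
E
```

```text
0.475 [ 0.2964 -0.6061  0.2527] 0.032773330002626756 [-0.2481  0.3022  0.434 ]
[[ 0.9984 -0.0568 -0.0005]
 [-0.0568 -0.9984  0.001 ]
 [-0.0006 -0.0009 -1.    ]]
[ 241.3853 -275.2616    0.8224]
```

Call:
{"fn": "step_arm", "kwargs": {"moves": [{"rx": 0, "ry": 0, "rz": 0, "dx": 40, "dy": -46, "dz": 0, "gripper": -1}, {"rx": 0, "ry": 0, "rz": 0, "dx": 40, "dy": -46, "dz": 0, "gripper": -1}, {"rx": 0, "ry": 0, "rz": 0, "dx": 40, "dy": -46, "dz": 0, "gripper": -1}, {"rx": 0, "ry": 0, "rz": 0, "dx": 40, "dy": -46, "dz": 0, "gripper": -1}, {"rx": 0, "ry": 0, "rz": 0, "dx": 40, "dy": -46, "dz": 0, "gripper": -1}, {"rx": 0, "ry": 0, "rz": 0, "dx": 40, "dy": -45, "dz": 0, "gripper": -1}, {"rx": 0, "ry": 0, "rz": 0, "dx": 0, "dy": 0, "dz": 25, "gripper": -1}, {"rx": 0, "ry": 0, "rz": 0, "dx": 0, "dy": 0, "dz": 25, "gripper": -1}, {"rx": 0, "ry": 0, "rz": 0, "dx": 0, "dy": 0, "dz": 0, "gripper": -1}]}}

```text
clock: 1.6
tcp_pos: [0.5489, -0.3431, 0.2009]
orientation: [-3.138, 0.08, 0.007]
contact_force: [0.7, -0.1, 1.3]
grip_width: 0.0
gripper_force: 0.0
```

```bash
python3 - <<'E'
from h import *
f=r.grab_frame('top');g=r.grab_frame('side')
a=cv2.resize(f[115:235,255:425],None,fx=3.3,fy=3.3,interpolation=cv2.INTER_CUBIC)[:, :400]
a=cv2.resize(f[130:230,295:425],(520,400),interpolation=cv2.INTER_CUBIC)
b=cv2.resize(g[90:230,160:260],(280,400),interpolation=cv2.INTER_CUBIC)
cv2.imwrite('pics/d1.png',np.hstack([a,b]))
o=r.get_obs();print(o['tcp_pos'],o['contact_force'])
E
```

```text
[ 0.5503 -0.3443  0.2036] [-0.3412 -0.0702  0.8624]
```

View pics/d1.png

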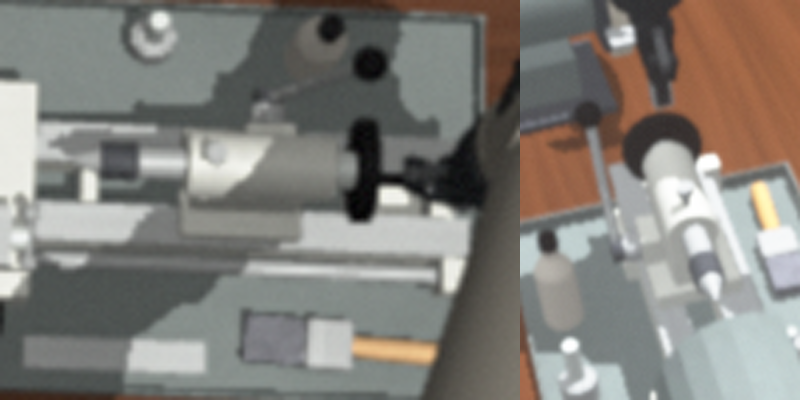

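The closed fingers stand to the right of the wheel face, above the crank pin and on the spindle line. The live centre is about 80 mm short of the bar end.

Call:
{"fn": "step_arm", "kwargs": {"moves": [{"rx": 0, "ry": 0, "rz": 0, "dx": 0, "dy": -15, "dz": 0, "gripper": -1}, {"rx": 0, "ry": 0, "rz": 0, "dx": 0, "dy": -15, "dz": 0, "gripper": -1}, {"rx": 0, "ry": 0, "rz": 0, "dx": 0, "dy": -10, "dz": 0, "gripper": -1}, {"rx": 0, "ry": 0, "rz": 0, "dx": 0, "dy": -10, "dz": 0, "gripper": -1}, {"rx": 0, "ry": 0, "rz": 0, "dx": 0, "dy": -10, "dz": 0, "gripper": -1}, {"rx": 0, "ry": 0, "rz": 0, "dx": 0, "dy": -10, "dz": 0, "gripper": -1}]}}

```text
clock: 2.45
tcp_pos: [0.5534, -0.2773, 0.2045]
orientation: [3.136, -0.085, 0.002]
contact_force: [-1.0, -7.2, 3.6]
grip_width: 0.0
gripper_force: 3.4
```

Call:
{"fn": "step_arm", "kwargs": {"moves": [{"rx": 0, "ry": 0, "rz": 0, "dx": 0, "dy": -10, "dz": 0, "gripper": -1}, {"rx": 0, "ry": 0, "rz": 0, "dx": 0, "dy": -10, "dz": 0, "gripper": -1}, {"rx": 0, "ry": 0, "rz": 0, "dx": 0, "dy": -10, "dz": 0, "gripper": -1}, {"rx": 0, "ry": 0, "rz": 0, "dx": 0, "dy": -10, "dz": 0, "gripper": -1}, {"rx": 0, "ry": 0, "rz": 0, "dx": 0, "dy": -8, "dz": 0, "gripper": -1}, {"rx": 0, "ry": 0, "rz": 0, "dx": 0, "dy": -5, "dz": 0, "gripper": -1}]}}

```text
clock: 3.2
tcp_pos: [0.556, -0.2235, 0.2043]
orientation: [3.137, -0.084, 0.001]
contact_force: [-3.8, -6.6, 4.3]
grip_width: 0.0001
gripper_force: 3.9
```

Call:
{"fn": "step_arm", "kwargs": {"moves": [{"rx": 0, "ry": 0, "rz": 0, "dx": 0, "dy": -4, "dz": 0, "gripper": -1}, {"rx": 0, "ry": 0, "rz": 0, "dx": 0, "dy": -4, "dz": 0, "gripper": -1}, {"rx": 0, "ry": 0, "rz": 0, "dx": 0, "dy": -4, "dz": 0, "gripper": -1}, {"rx": 0, "ry": 0, "rz": 0, "dx": 0, "dy": -4, "dz": 0, "gripper": -1}]}}

```text
clock: 3.7
tcp_pos: [0.5562, -0.2126, 0.2051]
orientation: [3.131, -0.09, 0.002]
contact_force: [-5.5, -19.2, 9.4]
grip_width: -0.0001
gripper_force: 9.2
```

Call:
{"fn": "step_arm", "kwargs": {"moves": [{"rx": 0, "ry": 0, "rz": 0, "dx": 0, "dy": -3, "dz": 0, "gripper": -1}, {"rx": 0, "ry": 0, "rz": 0, "dx": 0, "dy": -3, "dz": 0, "gripper": -1}, {"rx": 0, "ry": 0, "rz": 0, "dx": 0, "dy": -3, "dz": 0, "gripper": -1}]}}

```text
clock: 4.08
tcp_pos: [0.556, -0.2107, 0.2059]
orientation: [3.123, -0.099, 0.005]
contact_force: [-5.6, -36.0, 6.8]
grip_width: -0.0003
gripper_force: 17.6
```

Call:
{"fn": "step_arm", "kwargs": {"moves": [{"rx": 0, "ry": 0, "rz": 0, "dx": 0, "dy": -3, "dz": 0, "gripper": -1}, {"rx": 0, "ry": 0, "rz": 0, "dx": 0, "dy": -3, "dz": 0, "gripper": -1}]}}

```text
clock: 4.32
tcp_pos: [0.556, -0.2106, 0.206]
orientation: [3.117, -0.106, 0.007]
contact_force: [-3.9, -49.6, 2.5]
grip_width: -0.0
gripper_force: 23.1
```

Call:
{"fn": "step_arm", "kwargs": {"moves": [{"rx": 0, "ry": 0, "rz": 0, "dx": 0, "dy": 15, "dz": 0, "gripper": -1}, {"rx": 0, "ry": 0, "rz": 0, "dx": 0, "dy": 30, "dz": 0, "gripper": -1}, {"rx": 0, "ry": 0, "rz": 0, "dx": 0, "dy": 30, "dz": 0, "gripper": -1}, {"rx": 0, "ry": 0, "rz": 0, "dx": 0, "dy": 0, "dz": -50, "gripper": -1}, {"rx": 0, "ry": 0, "rz": 0, "dx": 0, "dy": 0, "dz": -50, "gripper": -1}, {"rx": 0, "ry": 0, "rz": 0, "dx": 0, "dy": 0, "dz": 0, "gripper": -1}]}}

```text
clock: 5.08
tcp_pos: [0.5565, -0.2659, 0.3082]
orientation: [3.138, -0.081, 0.013]
contact_force: [0.2, 0.2, -0.7]
grip_width: -0.0
gripper_force: 0.0
```

```bash
python3 - <<'E'
from h import *
f=r.grab_frame('top');g=r.grab_frame('side')
cv2.imwrite('pics/t2.png',f);cv2.imwrite('pics/s2.png',g)
a=cv2.resize(f[130:230,275:405],(520,400),interpolation=cv2.INTER_CUBIC)
b=cv2.resize(g[90:230,160:260],(280,392),interpolation=cv2.INTER_CUBIC)
b=np.vstack([b,b[:8]])
cv2.imwrite('pics/d2.png',np.hstack([a,b]))
o=r.get_obs();print(o['clock'],o['tcp_pos'],o['contact_force'])
E
```

```text
5.175 [ 0.5545 -0.2649  0.3037] [-0.6085  0.0077 -0.5064]
```

View pics/d2.png

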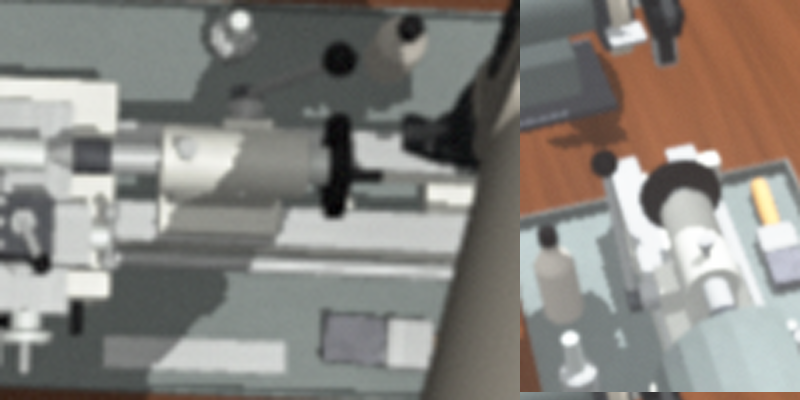

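The centre is now in the bar end at crop (48,152). The ball is at top crop (340,60), about full-frame (359.6,144.6), and at side full-frame (189.5,147.7).

```bash
python3 - <<'E'
from h import *
t=(275+340.5/4-.5,130+60.5/4-.5); s=(160+83.5/2.8-.5,90+163.5/2.8-.5)
b,e=tri(ray('top',t),ray('side',s)); print(b,e,plane('top',t,.247))
# target: 55 mm to the right of ball, tips at z .232 -> tcp .254
X=b+np.array([-.003,-.055,0]); X[2]=.254; print(X,rel(X)); o=r.get_obs(); print(cv2.Rodrigues(np.array(o['orientation']))[0])
E
```

```text
[ 0.6393 -0.1866  0.2508] [np.float64(0.0008947545509720814), np.float64(0.0008947545509721719)] [ 0.6394 -0.1869  0.247 ]
[ 0.6363 -0.2416  0.254 ] [ 80.5155 -27.4364  49.7547]
[[ 0.9987 -0.0512  0.001 ]
 [-0.0512 -0.9987 -0.0003]
 [ 0.001   0.0003 -1.    ]]
```

Call:
{"fn": "step_arm", "kwargs": {"moves": [{"rx": 0, "ry": 0, "rz": 0, "dx": 40, "dy": -13, "dz": 0, "gripper": -1}, {"rx": 0, "ry": 0, "rz": 0, "dx": 40, "dy": -14, "dz": 0, "gripper": -1}, {"rx": 0, "ry": 0, "rz": 0, "dx": 0, "dy": 0, "dz": 25, "gripper": -1}, {"rx": 0, "ry": 0, "rz": 0, "dx": 0, "dy": 0, "dz": 25, "gripper": -1}, {"rx": 0, "ry": 0, "rz": 0, "dx": 0, "dy": 0, "dz": 0, "gripper": -1}, {"rx": 0, "ry": 0, "rz": 0, "dx": 0, "dy": -10, "dz": 0, "gripper": -1}, {"rx": 0, "ry": 0, "rz": 0, "dx": 0, "dy": -10, "dz": 0, "gripper": -1}, {"rx": 0, "ry": 0, "rz": 0, "dx": 0, "dy": -10, "dz": 0, "gripper": -1}, {"rx": 0, "ry": 0, "rz": 0, "dx": 0, "dy": -10, "dz": 0, "gripper": -1}, {"rx": 0, "ry": 0, "rz": 0, "dx": 0, "dy": -10, "dz": 0, "gripper": -1}]}}

```text
clock: 6.42
tcp_pos: [0.6386, -0.1931, 0.2544]
orientation: [3.139, -0.083, 0.003]
contact_force: [-0.3, -3.9, 3.8]
grip_width: -0.0003
gripper_force: 2.0
```

Call:
{"fn": "step_arm", "kwargs": {"moves": [{"rx": 0, "ry": 0, "rz": 0, "dx": 0, "dy": -10, "dz": 0, "gripper": -1}, {"rx": 0, "ry": 0, "rz": 0, "dx": 0, "dy": -10, "dz": 0, "gripper": -1}, {"rx": 0, "ry": 0, "rz": 0, "dx": 0, "dy": -10, "dz": 0, "gripper": -1}, {"rx": 0, "ry": 0, "rz": 0, "dx": 0, "dy": -10, "dz": 0, "gripper": -1}, {"rx": 0, "ry": 0, "rz": 0, "dx": 0, "dy": -10, "dz": 0, "gripper": -1}, {"rx": 0, "ry": 0, "rz": 0, "dx": 0, "dy": -10, "dz": 0, "gripper": -1}, {"rx": 0, "ry": 0, "rz": 0, "dx": 0, "dy": -10, "dz": 0, "gripper": -1}, {"rx": 0, "ry": 0, "rz": 0, "dx": 0, "dy": -10, "dz": 0, "gripper": -1}, {"rx": 0, "ry": 0, "rz": 0, "dx": 0, "dy": -10, "dz": 0, "gripper": -1}, {"rx": 0, "ry": 0, "rz": 0, "dx": 0, "dy": -5, "dz": 0, "gripper": -1}]}}

```text
clock: 7.68
tcp_pos: [0.643, -0.0967, 0.2531]
orientation: [-3.14, 0.08, 0.001]
contact_force: [0.1, -4.0, -2.7]
grip_width: 0.0001
gripper_force: 1.6
```

Call:
{"fn": "step_arm", "kwargs": {"moves": [{"rx": 0, "ry": 0, "rz": 0, "dx": 0, "dy": -4, "dz": 0, "gripper": -1}, {"rx": 0, "ry": 0, "rz": 0, "dx": 0, "dy": -4, "dz": 0, "gripper": -1}, {"rx": 0, "ry": 0, "rz": 0, "dx": 0, "dy": -4, "dz": 0, "gripper": -1}]}}

```text
clock: 8.05
tcp_pos: [0.6438, -0.0856, 0.2534]
orientation: [3.14, -0.081, 0.0]
contact_force: [-0.6, -6.7, -1.6]
grip_width: -0.0001
gripper_force: 3.4
```

Call:
{"fn": "step_arm", "kwargs": {"moves": [{"rx": 0, "ry": 0, "rz": 0, "dx": 0, "dy": -4, "dz": 0, "gripper": -1}, {"rx": 0, "ry": 0, "rz": 0, "dx": 0, "dy": -3, "dz": 0, "gripper": -1}, {"rx": 0, "ry": 0, "rz": 0, "dx": 0, "dy": 0, "dz": 0, "gripper": -1}]}}

```text
clock: 8.43
tcp_pos: [0.6437, -0.0849, 0.2535]
orientation: [3.133, -0.089, 0.0]
contact_force: [0.3, -14.8, -1.3]
grip_width: -0.0001
gripper_force: 6.9
```

Call:
{"fn": "step_arm", "kwargs": {"moves": [{"rx": 0, "ry": 0, "rz": 0, "dx": 0, "dy": -4, "dz": 0, "gripper": -1}, {"rx": 0, "ry": 0, "rz": 0, "dx": 0, "dy": 0, "dz": 0, "gripper": -1}, {"rx": 0, "ry": 0, "rz": 0, "dx": 0, "dy": 0, "dz": 0, "gripper": -1}]}}

```text
clock: 8.8
tcp_pos: [0.6437, -0.0845, 0.2534]
orientation: [3.129, -0.093, 0.0]
contact_force: [0.2, -20.7, -2.2]
grip_width: -0.0001
gripper_force: 10.0
```

Call:
{"fn": "step_arm", "kwargs": {"moves": [{"rx": 0, "ry": 0, "rz": 0, "dx": 0, "dy": 15, "dz": 0, "gripper": -1}, {"rx": 0, "ry": 0, "rz": 0, "dx": 0, "dy": 30, "dz": 0, "gripper": -1}, {"rx": 0, "ry": 0, "rz": 0, "dx": 0, "dy": 0, "dz": -50, "gripper": -1}, {"rx": 0, "ry": 0, "rz": 0, "dx": 0, "dy": 0, "dz": -50, "gripper": -1}, {"rx": 0, "ry": 0, "rz": 0, "dx": 0, "dy": 0, "dz": -40, "gripper": -1}, {"rx": 0, "ry": 0, "rz": 0, "dx": 0, "dy": 0, "dz": 0, "gripper": -1}]}}

```text
clock: 9.55
tcp_pos: [0.6439, -0.1179, 0.3982]
orientation: [-3.139, 0.078, -0.014]
contact_force: [0.2, 0.1, 0.5]
grip_width: 0.0
gripper_force: 0.0
```

```bash
python3 - <<'E'
from h import *
f=r.grab_frame('top');g=r.grab_frame('side')
cv2.imwrite('pics/t3.png',f);cv2.imwrite('pics/s3.png',g)
a=cv2.resize(f[115:215,215:315],(400,400),interpolation=cv2.INTER_CUBIC)
b=cv2.resize(g[120:260,160:300],(400,400),interpolation=cv2.INTER_CUBIC)
cv2.imwrite('pics/d3.png',np.hstack([a,b]))
o=r.get_obs();print(o['clock'],o['tcp_pos'],o['contact_force'])
E
```

```text
9.65 [ 0.6422 -0.1181  0.3935] [-1.4479 -0.4612 -0.5129]
```

View pics/d3.png

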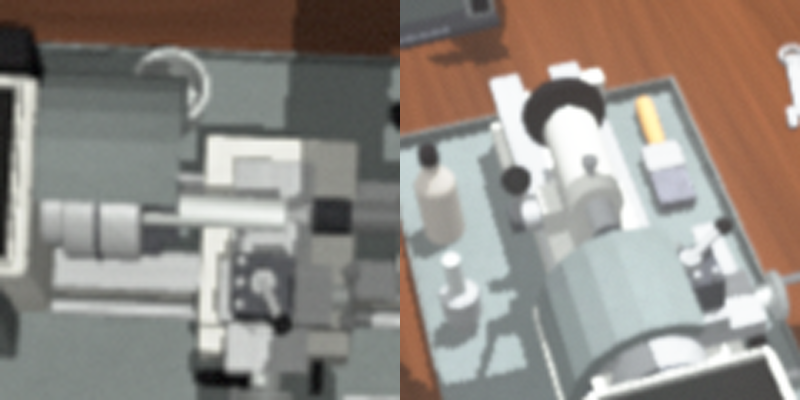

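The lever ball is now over towards the headstock at side crop (515,180). The guard is still open by about 1.0 rad, with its right lip corner at top crop (178,203). I'll push down on its upper front face next.

Call:
{"fn": "step_arm", "kwargs": {"moves": [{"rx": 0, "ry": 0, "rz": 0, "dx": -11, "dy": -51, "dz": 0, "gripper": -1}, {"rx": 0, "ry": 0, "rz": 0, "dx": -11, "dy": -51, "dz": 0, "gripper": -1}, {"rx": 0, "ry": 0, "rz": 0, "dx": -11, "dy": -51, "dz": 0, "gripper": -1}, {"rx": 0, "ry": 0, "rz": 0, "dx": -11, "dy": -51, "dz": 0, "gripper": -1}, {"rx": 0, "ry": 0, "rz": 0, "dx": -11, "dy": -51, "dz": 0, "gripper": -1}, {"rx": 0, "ry": 0, "rz": 0, "dx": 0, "dy": 0, "dz": 20, "gripper": -1}, {"rx": 0, "ry": 0, "rz": 0, "dx": 0, "dy": 0, "dz": 0, "gripper": -1}, {"rx": 0, "ry": 0, "rz": 0, "dx": 0, "dy": 0, "dz": 0, "gripper": -1}]}}

```text
clock: 10.65
tcp_pos: [0.6002, 0.1372, 0.373]
orientation: [3.14, -0.083, -0.002]
contact_force: [0.2, -1.2, 0.8]
grip_width: -0.0
gripper_force: 0.0
```

```bash
python3 - <<'E'
from h import *
f=r.grab_frame('top');g=r.grab_frame('side')
a=cv2.resize(f[95:215,195:315],(400,400),interpolation=cv2.INTER_CUBIC)
b=cv2.resize(g[120:260,160:300],(400,400),interpolation=cv2.INTER_CUBIC)
cv2.imwrite('pics/d4.png',np.hstack([a,b]))
o=r.get_obs();print(o['clock'],o['tcp_pos'],o['contact_force'],rel([.600,.14,.367]))
E
```

```text
10.75 [0.6005 0.1372 0.3737] [0.106  0.3145 0.4857] [-0.6908 -2.8128  6.7083]
```

View pics/d4.png

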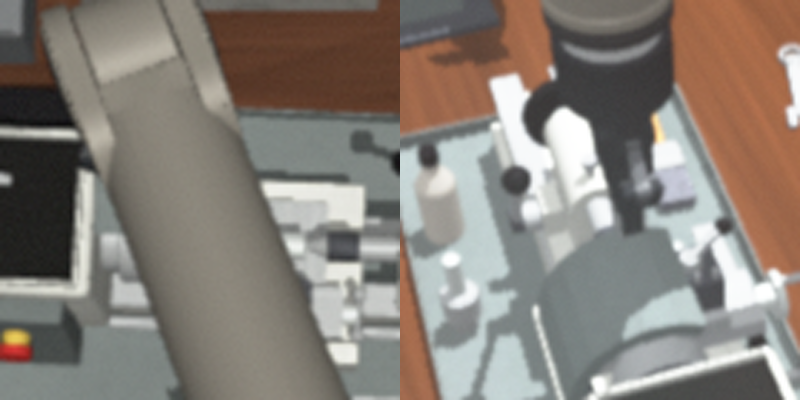

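The fingertips at side crop (630,225) hang over the guard's upper face near its right half. I'll lower them to contact.

Call:
{"fn": "step_arm", "kwargs": {"moves": [{"rx": 0, "ry": 0, "rz": 0, "dx": 0, "dy": 0, "dz": 10, "gripper": -1}, {"rx": 0, "ry": 0, "rz": 0, "dx": 0, "dy": 0, "dz": 10, "gripper": -1}, {"rx": 0, "ry": 0, "rz": 0, "dx": 0, "dy": 0, "dz": 10, "gripper": -1}, {"rx": 0, "ry": 0, "rz": 0, "dx": 0, "dy": 0, "dz": 8, "gripper": -1}, {"rx": 0, "ry": 0, "rz": 0, "dx": 0, "dy": 0, "dz": 0, "gripper": -1}]}}

```text
clock: 11.38
tcp_pos: [0.5997, 0.1379, 0.3393]
orientation: [-3.14, 0.081, -0.003]
contact_force: [-10.4, -3.2, 22.4]
grip_width: -0.0003
gripper_force: 11.4
```

Call:
{"fn": "step_arm", "kwargs": {"moves": [{"rx": 0, "ry": 0, "rz": 0, "dx": -6, "dy": 0, "dz": 4, "gripper": -1}, {"rx": 0, "ry": 0, "rz": 0, "dx": -6, "dy": 0, "dz": 4, "gripper": -1}, {"rx": 0, "ry": 0, "rz": 0, "dx": -6, "dy": 0, "dz": 4, "gripper": -1}]}}

```text
clock: 11.75
tcp_pos: [0.5813, 0.1388, 0.3298]
orientation: [-3.14, 0.082, -0.004]
contact_force: [-20.5, -5.5, 37.8]
grip_width: -0.0002
gripper_force: 19.4
```

Call:
{"fn": "step_arm", "kwargs": {"moves": [{"rx": 0, "ry": 0, "rz": 0, "dx": -5, "dy": 0, "dz": 0, "gripper": -1}, {"rx": 0, "ry": 0, "rz": 0, "dx": -5, "dy": 0, "dz": 0, "gripper": -1}]}}

```text
clock: 12.0
tcp_pos: [0.5721, 0.1392, 0.325]
orientation: [-3.14, 0.081, -0.004]
contact_force: [-0.1, -0.8, 1.6]
grip_width: -0.0002
gripper_force: 0.8
```

```bash
python3 - <<'E'
from h import *
o=r.get_obs();print(o['clock'],o['tcp_pos'],o['contact_force'])
g=r.grab_frame('side')
cv2.imwrite('pics/d5.png',cv2.resize(g[120:260,160:300],(560,560),interpolation=cv2.INTER_CUBIC))
E
```

```text
12.0 [0.5721 0.1392 0.325 ] [-0.0971 -0.8374  1.6011]
```

View pics/d5.png

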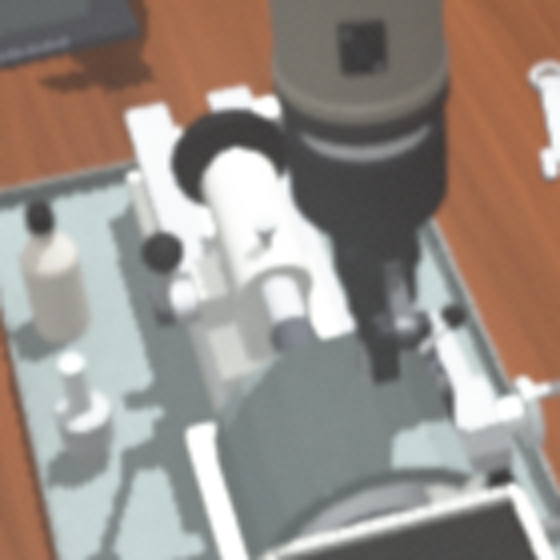

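The guard has begun to swing down with the fingertips on its face at about (385,375), and the force has relaxed.

Call:
{"fn": "step_arm", "kwargs": {"moves": [{"rx": 0, "ry": 0, "rz": 0, "dx": -5, "dy": 0, "dz": 4, "gripper": -1}, {"rx": 0, "ry": 0, "rz": 0, "dx": -5, "dy": 0, "dz": 5, "gripper": -1}, {"rx": 0, "ry": 0, "rz": 0, "dx": -4, "dy": 0, "dz": 5, "gripper": -1}]}}

```text
clock: 12.42
tcp_pos: [0.5558, 0.1401, 0.31]
orientation: [3.14, -0.08, -0.007]
contact_force: [-13.7, -3.5, 15.7]
grip_width: -0.0
gripper_force: 10.3
```

Call:
{"fn": "step_arm", "kwargs": {"moves": [{"rx": 0, "ry": 0, "rz": 0, "dx": -5, "dy": 0, "dz": 5, "gripper": -1}, {"rx": 0, "ry": 0, "rz": 0, "dx": -4, "dy": 0, "dz": 5, "gripper": -1}, {"rx": 0, "ry": 0, "rz": 0, "dx": -4, "dy": 0, "dz": 5, "gripper": -1}]}}

```text
clock: 12.8
tcp_pos: [0.5425, 0.1407, 0.2939]
orientation: [3.139, -0.08, -0.009]
contact_force: [-10.6, -1.7, 7.9]
grip_width: 0.0
gripper_force: 6.1
```

Call:
{"fn": "step_arm", "kwargs": {"moves": [{"rx": 0, "ry": 0, "rz": 0, "dx": -4, "dy": 0, "dz": 5, "gripper": -1}, {"rx": 0, "ry": 0, "rz": 0, "dx": -4, "dy": 0, "dz": 6, "gripper": -1}, {"rx": 0, "ry": 0, "rz": 0, "dx": -3, "dy": 0, "dz": 6, "gripper": -1}]}}

```text
clock: 13.18
tcp_pos: [0.5325, 0.1411, 0.2764]
orientation: [3.139, -0.08, -0.006]
contact_force: [-4.8, -1.5, 3.5]
grip_width: -0.0
gripper_force: 3.0
```

Call:
{"fn": "step_arm", "kwargs": {"moves": [{"rx": 0, "ry": 0, "rz": 0, "dx": -2, "dy": 0, "dz": 6, "gripper": -1}, {"rx": 0, "ry": 0, "rz": 0, "dx": -1, "dy": 0, "dz": 6, "gripper": -1}, {"rx": 0, "ry": 0, "rz": 0, "dx": 0, "dy": 0, "dz": 5, "gripper": -1}]}}

```text
clock: 13.55
tcp_pos: [0.5263, 0.1414, 0.2581]
orientation: [3.138, -0.079, -0.018]
contact_force: [-15.7, -0.9, 5.7]
grip_width: -0.0004
gripper_force: 7.6
```

Call:
{"fn": "step_arm", "kwargs": {"moves": [{"rx": 0, "ry": 0, "rz": 0, "dx": 0, "dy": 0, "dz": 4, "gripper": -1}, {"rx": 0, "ry": 0, "rz": 0, "dx": 0, "dy": 0, "dz": 3, "gripper": -1}, {"rx": 0, "ry": 0, "rz": 0, "dx": 0, "dy": 0, "dz": 0, "gripper": -1}]}}

```text
clock: 13.92
tcp_pos: [0.5245, 0.1415, 0.2501]
orientation: [3.137, -0.078, -0.024]
contact_force: [-17.5, 1.0, 2.5]
grip_width: 0.0003
gripper_force: 6.7
```

Call:
{"fn": "step_arm", "kwargs": {"moves": [{"rx": 0, "ry": 0, "rz": 0, "dx": -8, "dy": 0, "dz": -5, "gripper": -1}, {"rx": 0, "ry": 0, "rz": 0, "dx": -4, "dy": 0, "dz": -25, "gripper": -1}, {"rx": 0, "ry": 0, "rz": 0, "dx": 0, "dy": 0, "dz": -25, "gripper": -1}, {"rx": 0, "ry": 0, "rz": 0, "dx": 0, "dy": 0, "dz": 0, "gripper": -1}]}}

```text
clock: 14.42
tcp_pos: [0.5206, 0.1426, 0.3103]
orientation: [-3.139, 0.081, -0.007]
contact_force: [0.3, -0.2, -0.1]
grip_width: -0.0001
gripper_force: 0.0
```

```bash
python3 - <<'E'
from h import *
o=r.get_obs();print(o['clock'],o['tcp_pos'],o['contact_force'],rel([.55,.1415,.295]))
g=r.grab_frame('side')
cv2.imwrite('pics/d6.png',cv2.resize(g[120:260,160:300],(560,560),interpolation=cv2.INTER_CUBIC))
E
```

```text
14.425 [0.5206 0.1426 0.3103] [ 0.3082 -0.2086 -0.111 ] [29.3247 -0.3924 15.4264]
```

View pics/d6.png

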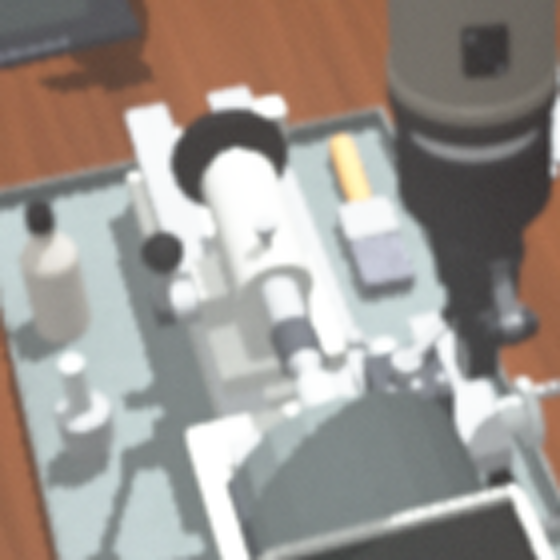

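The guard is almost shut over the chuck. I'll finish with a press from above, farther up the curve.

Call:
{"fn": "step_arm", "kwargs": {"moves": [{"rx": 0, "ry": 0, "rz": 0, "dx": 17, "dy": 0, "dz": 0, "gripper": -1}, {"rx": 0, "ry": 0, "rz": 0, "dx": 17, "dy": 0, "dz": 0, "gripper": -1}, {"rx": 0, "ry": 0, "rz": 0, "dx": 0, "dy": 0, "dz": 15, "gripper": -1}, {"rx": 0, "ry": 0, "rz": 0, "dx": 0, "dy": 0, "dz": 12, "gripper": -1}, {"rx": 0, "ry": 0, "rz": 0, "dx": 0, "dy": 0, "dz": 8, "gripper": -1}, {"rx": 0, "ry": 0, "rz": 0, "dx": 0, "dy": 0, "dz": 0, "gripper": -1}]}}

```text
clock: 15.22
tcp_pos: [0.5525, 0.1404, 0.2724]
orientation: [3.14, -0.08, -0.003]
contact_force: [0.4, -0.0, 0.5]
grip_width: 0.0
gripper_force: 0.0
```

Call:
{"fn": "step_arm", "kwargs": {"moves": [{"rx": 0, "ry": 0, "rz": 0, "dx": 0, "dy": 0, "dz": 3, "gripper": -1}, {"rx": 0, "ry": 0, "rz": 0, "dx": 0, "dy": 0, "dz": 3, "gripper": -1}, {"rx": 0, "ry": 0, "rz": 0, "dx": 0, "dy": 0, "dz": 0, "gripper": -1}]}}

```text
clock: 15.6
tcp_pos: [0.5526, 0.1407, 0.269]
orientation: [-3.14, 0.08, 0.0]
contact_force: [-7.3, -1.5, 11.6]
grip_width: -0.0001
gripper_force: 6.8
```

Call:
{"fn": "step_arm", "kwargs": {"moves": [{"rx": 0, "ry": 0, "rz": 0, "dx": 0, "dy": 0, "dz": 2, "gripper": -1}, {"rx": 0, "ry": 0, "rz": 0, "dx": 0, "dy": 0, "dz": 2, "gripper": -1}, {"rx": 0, "ry": 0, "rz": 0, "dx": 0, "dy": 0, "dz": 0, "gripper": -1}]}}

```text
clock: 15.98
tcp_pos: [0.5527, 0.1408, 0.2684]
orientation: [-3.14, 0.081, -0.002]
contact_force: [-17.8, -5.2, 32.6]
grip_width: 0.0001
gripper_force: 18.5
```

That is a firm stop at the height expected for a shut guard (tips at 0.246 m, predicted 0.247 m). I'll retract and check.

Call:
{"fn": "step_arm", "kwargs": {"moves": [{"rx": 0, "ry": 0, "rz": 0, "dx": 0, "dy": 0, "dz": -15, "gripper": -1}, {"rx": 0, "ry": 0, "rz": 0, "dx": 0, "dy": 0, "dz": -40, "gripper": -1}, {"rx": 0, "ry": 0, "rz": 0, "dx": 0, "dy": 0, "dz": -50, "gripper": -1}, {"rx": 0, "ry": 0, "rz": 0, "dx": 0, "dy": 60, "dz": -30, "gripper": -1}, {"rx": 0, "ry": 0, "rz": 0, "dx": 0, "dy": 60, "dz": 0, "gripper": -1}, {"rx": 0, "ry": 0, "rz": 0, "dx": -50, "dy": 60, "dz": 0, "gripper": -1}, {"rx": 0, "ry": 0, "rz": 0, "dx": -50, "dy": 60, "dz": 0, "gripper": -1}, {"rx": 0, "ry": 0, "rz": 0, "dx": 0, "dy": 0, "dz": 0, "gripper": -1}, {"rx": 0, "ry": 0, "rz": 0, "dx": 0, "dy": 0, "dz": 0, "gripper": -1}]}}

```text
clock: 17.1
tcp_pos: [0.4628, -0.0668, 0.3967]
orientation: [-3.14, 0.081, -0.002]
contact_force: [-0.2, 0.5, 0.1]
grip_width: -0.0005
gripper_force: 0.0
```

```bash
python3 - <<'E'
from h import *
f=r.grab_frame('top');g=r.grab_frame('side')
a=cv2.resize(f[115:235,215:395],(400,267),interpolation=cv2.INTER_CUBIC);a=np.vstack([a,np.zeros((133,400,3),np.uint8)])
b=cv2.resize(g[120:260,160:300],(400,400),interpolation=cv2.INTER_CUBIC)
cv2.imwrite('pics/d7.png',np.hstack([a,b]))
a=np.radians(3); ex=np.array([np.cos(a),-np.sin(a),0]); ey=np.array([np.sin(a),np.cos(a),0])
o=r.get_obs();print(o['clock'],o['tcp_pos'],o['contact_force'])
E
```

```text
17.2 [ 0.4632 -0.0659  0.3963] [ 0.339  -0.7694 -0.0281]
```

View pics/d7.png

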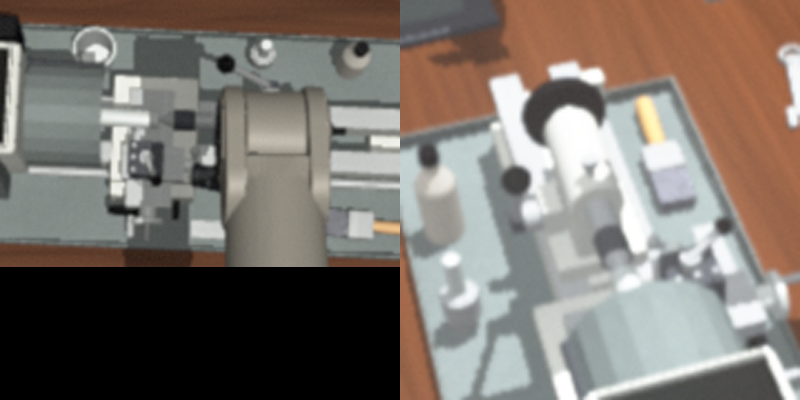

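The final view shows the guard shut over the chuck, from (20,65) to (105,165). The lever ball is over at (227,63), and the bottle, drill chuck and pot are undisturbed.

```bash
python3 -c "
from bench import r
print(r.hand_in())"
```

```text
the job is handed in; nothing more can be done
None
```

I pushed the tailstock home, swung the clamp lever over to its stop and shut the chuck guard, in that order, then handed the job in at about 17 s; no verdict came back.

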